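Level the proofing bed and register the lino block

TASK

In the print studio, turn the red tilt knob until the hinged aluminium proofing bed sits level (red tab in line with the white band on its post). Then slide the lino block along the bed until it lies flat and flush against both dark wooden stops, the far one and the left one. Leave the bed level, and do not disturb the brayer, the ink jar or the baren.

Things in the scene. Friction and masses are not known exactly. Their poses are not given: they have to be found in the camera images.
- jig: Plywood base 340 x 250 x 14 mm, fixed. Origin on the table under the bed's middle; x points away from the knob to the hinge (roughly away from the robot), y left, z up. The bed's hinge line is at x +100 mm, z 58 mm. The knob's slanted wooden block is at the near end, x -172 mm. At x -94, y +119 mm a black post rises to 92 mm; its white band, 5 mm high, centred at z 64 mm, marks level.
- print_bed (a joint): Tilt of the bed, an aluminium plate 200 x 200 x 12 mm hinged at its far edge: 0 = level (top then 70 mm above the table), negative = near edge low, positive = near edge too high; rad, -0.156 to +0.064. Only the knob drives it, and holds it where left. A red tab, 5 mm high, on its near left corner stands beside the post's white band when level.
- bed_front (a point): Middle of the bed's near edge, on its top face; axes as the jig's but tilting with the bed.
- stop_corner (a point): On the bed's top face, the inside corner where the inner faces of the two stops meet; axes are the bed's (x towards the far stop, y towards the left stop, z up). Stops: dark wood bars 10 mm high, the far one 18 mm wide, the left one 13 mm wide. The bed's near edge is 180 mm back from here, its right edge 185 mm.
- knob_grip (a point): On the axis of the red tilt knob: a disc 60 mm across, 9 mm thick, with a bar grip 60 x 15 mm whose top is 12 mm above this point (the knob's foot 30 mm below). z points out along the axis, which leans 30 degrees from vertical to the jig's right (-y); x runs along the bar, y across its 15 mm (grip it so).
- tilt_knob (a joint): Turn of the knob, rad: grows clockwise as seen looking onto the knob, 0 when the bed is level, range -3.9 to 1.6; each rad clockwise raises the bed's tilt by 0.04 rad. It starts 1.5 to 2.9 rad short, so it may need more than one grasp. Friction about 0.18 N m: grip it firmly.
- lino_block: Lino printing block lying loose on the bed: light wood with grey face and a pale leaf pattern, 100 (x) x 90 (y) x 20 mm, 0.2 to 0.4 kg. Origin at the middle of its underside. It is too wide to be gripped safely: push it.
- block_corner (a point): The block's lower far left corner (x +50, y +45 mm from its origin), which belongs in the stop corner.
- brayer: Bystander: ink roller with a black roller 90 mm long, 36 mm across, and a red handle, 180 mm long in all; lies beside the jig. Origin on the table near the middle; x from handle to roller.
- ink_jar: Bystander: ink jar with black lid, 66 mm across, 65 mm high. Origin at the centre of its underside.
- baren: Bystander: wooden baren (rubbing disc with a knob), 100 mm across, 42 mm high. Origin at the centre of its underside.

How it is judged:
On the way, in this order (a step that is already met when the one before it is completed fails the run):
1. the bed is level (within 0.015 rad), the block not yet registered (value of joint print_bed between -0.015 and 0.015 rad), for 0.2 s.
2. the block is flush against both stops on the level bed (all of step 1 and x of block_corner in the frame of stop_corner between -0.003 and 0.003 m and y of block_corner in the frame of stop_corner between -0.003 and 0.003 m and z of block_corner in the frame of stop_corner between -0.003 and 0.003 m and angle between the x axis of lino_block and the x axis of stop_corner, either way round below 0.03 rad), for 0.2 s.
At the end, for the whole second after the job is handed in: The bed is level within 0.015 rad (0.86 degrees); the block lies flat on it at rest, its far left corner within 3 mm of the stop corner along each edge, its edges parallel to the stops within 0.03 rad (all of step 2 and linear speed of lino_block below 0.01 m/s and velocity of joint print_bed between -0.02 and 0.02 rad/s); the robot touches nothing.
It fails at once if the brayer is moved by more than 20 mm (distance of brayer from where it was at the start of the episode above 0.02 m).
It fails at once if the ink jar is moved by more than 20 mm (distance of ink_jar from where it was at the start of the episode above 0.02 m).
It fails at once if the baren is moved by more than 20 mm (distance of baren from where it was at the start of the episode above 0.02 m).
It also fails if it takes over 61 s, if anything falls off the work surface, if the arm or the gripper's body presses on something with over 40 N, if the wrist force passes 120 N, or if a joint passes its speed limit or range.

ROBOT

A 7-joint arm with a two-finger parallel gripper is mounted at the origin on the work surface. World frame = base frame: x ahead of the robot, y to its left, z up, the work surface at z = 0. Lengths are in m, angles in rad, forces in N, time in s.
With the tool pointing down it reaches from about 0.35 to 0.775 m from the base axis. Payload 3.1 kg.
Tool frame: the origin (TCP) lies midway between the tips of the shut fingers; the grasp point (between the pads) lies 19 mm behind it; z points along the fingers, y is the line along which they close (so a half turn about z gives the same grasp; the last joint's range is limited). The gripper opens to 85 mm and grips with 20 to 120 N. Pads are 22 mm wide; open, the fingers measure 114 mm over their backs; the gripper's body (76 mm by 85 mm) begins 54 mm behind the grasp point. The pads swing forward as they close: fully open they stand 13 mm farther back than shut.
Start: joints at [1.197, 0.311, 0.014, 1.512, -0.004, 1.319, -0.027], TCP at [0.179, -0.52, 0.231] pointing down, gripper open.
Joint ranges: [-2.7, 2.7], [-0.3, 1.91], [-1.27, 1.3], [0.12, 2.57], [-1.44, 4.58], [0.2, 2.03], [-3.05, 3.05]. Speed limits (rad/s): [2.79, 2.79, 3.14, 3.14, 3.14, 3.14, 3.14].

INTERFACE

Orientations are given as a 3x3 rotation matrix whose columns are the frame's x, y, z axes.
In Python, from bench import r, cams gives the robot as it stands.
- The arm moves only by the tool move_arm, never from a script. Its argument "steps" is one flat list of numbers, 5 for each row, row after row: the shift along the tool's x, y, z in m, then the turn about the tool's z in rad, then the closure, from -1 (fully open) to 1 (shut). In form: [dx, dy, dz, twist, hand, dx, dy, dz, twist, hand, ...]. A call has 1 to 20 rows; each row is the pose to reach, as a shift and turn from the pose commanded when the call began, along the tool's axes at that moment; what a row does not reach only later rows make up. A row lasts 1/10 s, in which the tool goes at most 50 mm and 8.59 degrees, less where a joint would pass 70% of its speed; a pose out of reach is approached as far as the arm can. A call with a gripper value outside its range is refused whole. The fingers move at their own pace and stop on an object; "newtons" is the grip in N (left out, the last holds). Time passes only in rows, so rows that repeat a pose let the fingers close. It gives the time, the measured TCP pose, the force, the opening and the grip force at its end, in the units of the state.
- r.sense(): the state, without advancing time (a new reading comes with each control period).
- cams.camera(name): name is "scene" or "top"; returns a dict with "pixels" (400x640x3 uint8, red, green, blue), "z_map" (400x640 float32, m along the optical axis (not along the pixel's ray), 0 where there is no reading), "K" (3x3 intrinsics, pixels), "k1" (the pictures are not rectified: a ray, as slopes to the right and down, at radius r is drawn at 1 + k1 r^2 times it, then the intrinsics apply), "pose" (4x4, takes a point from camera to world coordinates). Camera axes: x right, y down, z forward; pixel columns grow to the right and rows downward; lengths in m; the calibration is good to about 2 mm. A picture is of the moment at which its call begins.
- r.hand_in(): hands the job in; it is judged then, once.
The state is a dict: "time": time; "joint_positions": joint angles; "joint_velocities": joint speeds; "effort": joint torques, N m; "ee_pos": TCP position; "tcp_rot": TCP orientation; "ft_force": force on the tool from outside, world axes, zero at the start; "ft_torque": the same for the moment, N m; "grip_width": finger opening in m; "finger_force": force on a finger pad.
Only numpy, scipy, OpenCV 4.12 (cv2) and the standard library are available. Lean on these libraries where they do the work, as an engineer would, in place of code of your own. Each camera call takes 0.05 s, during which the arm holds its last target. There are 200 camera calls.

## Working session

There is one attempt and no reset: what is moved stays moved. The work goes in short steps, Python scripts to look and compute and a tool call to move; the robot and the scene stay as the last step left them, time stands still between calls to the robot, and variables do not carry over. Pictures are saved under pics/ and viewed, at most 10 in all, crops included, and the job is handed in when it is done.

Besides the shell and the picture viewer there is one more tool, called after "Emit:" as name(argument=value, ...) on one line, values as JSON. move_arm: Moves the arm, as the interface text tells. Its arguments: {"type":"object","properties":{"steps":{"type":"array"},"newtons":{"type":"number"}},"required":["steps"]}

```bash
ls; mkdir -p pics; cat > h.py <<'E'
import numpy as np, cv2
from bench import r, cams
def snap(n):
    d=cams.camera(n); return d
def world(d):
    K=d["K"]; h,w=d["z_map"].shape
    u,v=np.meshgrid(np.arange(w),np.arange(h))
    p=np.stack([u,v],-1).reshape(-1,1,2).astype(np.float64)
    s=cv2.undistortPoints(p,K,np.array([d["k1"],0,0,0.])).reshape(h,w,2)
    z=d["z_map"]; c=np.dstack([s[...,0]*z,s[...,1]*z,z])
    return c@d["pose"][:3,:3].T+d["pose"][:3,3]
def save(d,n): cv2.imwrite(n,d["pixels"][...,::-1])
E
python3 - <<'E'
from h import *
for n in("scene","top"):
    d=snap(n); save(d,f"pics/{n}0.png"); np.savez(f"{n}0.npz",**d); print(d["pose"].round(3),d["K"],d["k1"])
print({k:np.round(v,3) for k,v in r.sense().items()})
E
```

```text
pics
[[ 0.85   0.273 -0.45   1.169]
 [ 0.526 -0.458  0.716 -0.81 ]
 [-0.011 -0.846 -0.533  0.704]
 [ 0.     0.     0.     1.   ]] [[486.87761591   0.         320.31984146]
 [  0.         486.87761591 197.50092274]
 [  0.           0.           1.        ]] -0.1269731314093534
[[-0.016 -0.99   0.144  0.475]
 [-1.     0.014 -0.019  0.069]
 [ 0.016 -0.144 -0.989  1.056]
 [ 0.     0.     0.     1.   ]] [[401.2732498    0.         322.61649856]
 [  0.         401.2732498  199.55846274]
 [  0.           0.           1.        ]] -0.0029868317658550696
{'time': np.float64(0.1), 'joint_positions': array([ 1.197,  0.312,  0.014,  1.513, -0.004,  1.319, -0.027]), 'joint_velocities': array([ 0.   , -0.002,  0.001, -0.004, -0.001, -0.   ,  0.002]), 'effort': array([ 2.0000e-03, -3.8085e+01,  1.4700e-01, -2.3124e+01,  1.2000e-02,
        8.0000e-03,  0.0000e+00]), 'ee_pos': array([ 0.179, -0.519,  0.23 ]), 'tcp_rot': array([[ 0.945,  0.326, -0.001],
       [ 0.326, -0.945,  0.002],
       [-0.   , -0.002, -1.   ]]), 'ft_force': array([0.261, 0.257, 0.615]), 'ft_torque': array([0.025, 0.043, 0.022]), 'finger_force': np.float64(0.0), 'grip_width': np.float64(0.085)}
```

View pics/scene0.png

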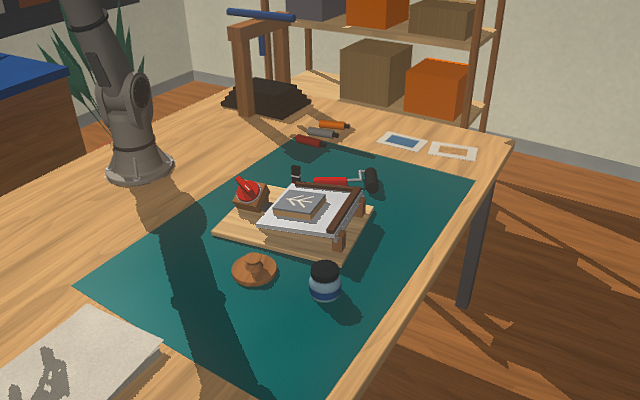

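View pics/top0.png

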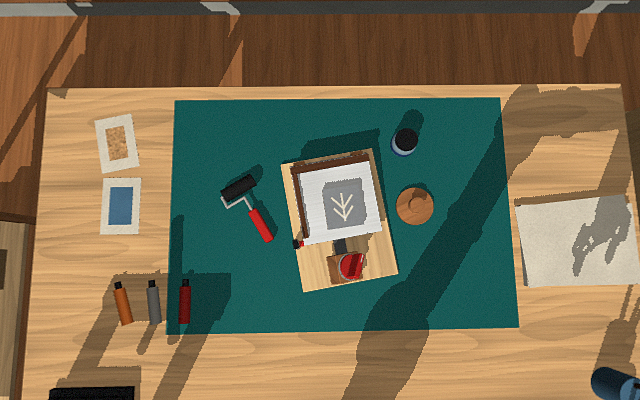

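```bash
python3 - <<'E'
from h import *
d=dict(np.load("top0.npz")); im=d["pixels"]; W=world(d)
c=cv2.resize(im[140:300,265:405],None,fx=4.9,fy=3.7*1.0,interpolation=cv2.INTER_CUBIC)
c=cv2.resize(im[140:300,265:405],None,fx=3.7,fy=3.7,interpolation=cv2.INTER_CUBIC)
cv2.imwrite("pics/crop.png",c[...,::-1])
for u,v in [(302,290),(397,272),(372,150),(283,165),(303,243),(380,233),(372,162),(310,236),(323,182),(363,178),(367,227),(325,231),(345,205),(351,266),(342,268),(360,258),(298,244)]:
    print((u,v),W[v,u].round(4),im[v,u])
E
```

```text
(302, 290) [ 0.3934  0.1057 -0.0009] [43 78 67]
(397, 272) [ 0.4354 -0.1388  0.0133] [252 199 136]
(372, 150) [ 7.621e-01 -8.740e-02 -6.000e-04] [80 81 62]
(283, 165) [0.7198 0.1527 0.0144] [237 197 137]
(303, 243) [0.5121 0.1006 0.0454] [143   9   2]
(380, 233) [ 0.5359 -0.0984  0.0153] [214 171 120]
(372, 162) [ 0.7251 -0.0841  0.0143] [142 116  83]
(310, 236) [0.5289 0.0828 0.052 ] [227 226 224]
(323, 182) [0.6633 0.0484 0.0631] [213 212 210]
(363, 178) [ 0.672  -0.0526  0.0643] [208 206 203]
(367, 227) [ 0.5495 -0.0607  0.0492] [215 215 210]
(325, 231) [0.5407 0.0452 0.0535] [220 221 217]
(345, 205) [ 0.6022 -0.0045  0.0781] [235 225 200]
(351, 266) [ 0.454  -0.0153  0.0797] [101  28  21]
(342, 268) [0.4498 0.0069 0.0868] [169  33  32]
(360, 258) [ 0.4727 -0.0356  0.0971] [169  22  19]
(298, 244) [0.5091 0.1123 0.0636] [18 30 29]
```

View pics/crop.png

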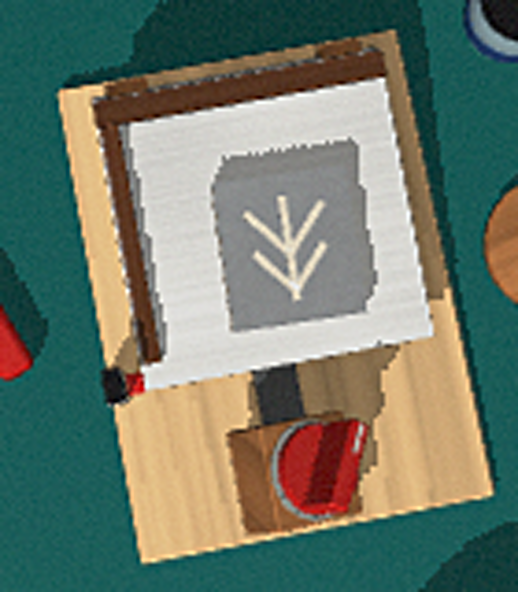

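```bash
cat > loc.py <<'E'
from h import *
d=dict(np.load("top0.npz")); im=d["pixels"].astype(int); W=world(d)
roi=np.zeros(W.shape[:2],bool); roi[140:300,270:405]=1
x,y,z=W[...,0],W[...,1],W[...,2]
m=roi&(z>.009)&(z<.12)
m=cv2.morphologyEx(m.astype(np.uint8),cv2.MORPH_OPEN,np.ones((3,3)))>0
base=m&(z<.019)
rect=cv2.minAreaRect((W[base][:,:2]*1000).astype(np.float32)); print(rect); print(cv2.boxPoints(rect).round(1))
b=cv2.boxPoints(rect)/1000
c=b.mean(0); e=[b[1]-b[0],b[2]-b[1]]; L=max(e,key=np.linalg.norm); L=L*np.sign(L[0]); yaw=np.arctan2(L[1],L[0]); print("yaw",yaw)
ex=np.array([np.cos(yaw),np.sin(yaw),0]); ey=np.array([-ex[1],ex[0],0])
J=(W-np.array([c[0],c[1],0]))@np.array([ex,ey,[0,0,1]]).T  # jig frame, rect-centred
E
python3 - <<'E'
from loc import *
# bed plane: light pixels
R,G,B=im[...,0],im[...,1],im[...,2]
bed=m&(z>.04)&(np.abs(R-B)<20)&(R>190)
P=J[bed]; A=np.c_[P[:,0],P[:,1],np.ones(len(P))]
for _ in range(3):
    s=np.linalg.lstsq(A,P[:,2],rcond=None)[0]; k=abs(A@s-P[:,2])<.004; A,P=A[k],P[k]
print("bed plane",s,"n",len(P)); print("bed x/y pct",np.percentile(P[:,0],[.5,99.5]),np.percentile(P[:,1],[.5,99.5]))
print("hinge x offset where top plane=.07:",(0.07-s[2])/s[0])
blk=m&(J[...,2]-(J[...,0]*s[0]+J[...,1]*s[1]+s[2])>.014)&(np.hypot(x-.602,y+.005)<.085)&(z<.1)&(x>.53)
rc=cv2.minAreaRect((J[blk][:,:2]*1000).astype(np.float32)); print("blk",rc)
tab=m&(R>110)&(G<40)&(x>.5)
print("tab",J[tab].mean(0),J[tab].min(0),J[tab].max(0),tab.sum())
post=m&(R<45)&(y>.09)&(z>.02); print("post",np.median(J[post],0))
kn=m&(R>80)&(R-G>50)&(G<45)&(x<.5); K=J[kn]; print("knob",kn.sum(),K.mean(0))
# knob frame
n=np.array([0,-.5,np.cos(np.pi/6)]); 
np.save("K.npy",K)
h=K@n; print(np.histogram(h,bins=np.arange(h.min(),h.max()+.002,.002)))
E
```

```text
((581.9505615234375, -2.651885986328125), (344.27081298828125, 386.6820983886719), 9.998055458068848)
[[ 378.9  157.9]
 [ 446.  -222.9]
 [ 785.  -163.2]
 [ 717.9  217.6]]
yaw -1.3962975
bed plane [0.00060411 0.10409296 0.05462294] n 3074
bed x/y pct [-0.10911742  0.0857424 ] [-0.05611256  0.12057823]
hinge x offset where top plane=.07: 25.453984062798945
blk ((-0.8075523376464844, 17.240646362304688), (99.61443328857422, 90.09547424316406), 87.89190673828125)
tab [-0.14544037 -0.03885468  0.0372826 ] [-0.19501188 -0.0557473   0.01775116] [-0.11382081 -0.01434949  0.04909595] 27
post [-0.1314516  -0.05065704  0.09109889]
knob 442 [-0.00945576 -0.12733208  0.08786845]
(array([ 1,  2,  6, 13,  8, 12, 14, 15, 16, 13, 22, 24, 20, 29, 19, 29, 15,
       28, 12, 18, 12, 17, 14, 10, 15, 12, 14,  5, 10,  9,  6,  2]), array([0.10833261, 0.11033261, 0.11233261, 0.11433261, 0.11633261,
       0.11833261, 0.12033261, 0.12233261, 0.12433261, 0.12633261,
       0.12833261, 0.13033261, 0.13233261, 0.13433261, 0.13633261,
       0.13833261, 0.14033261, 0.14233261, 0.14433261, 0.14633261,
       0.14833261, 0.15033261, 0.15233261, 0.15433261, 0.15633261,
       0.15833261, 0.16033261, 0.16233261, 0.16433261, 0.16633261,
       0.16833261, 0.17033261, 0.17233261]))
```

```bash
python3 - <<'E'
s=open("loc.py").read()
s=s.replace("base=m&","n_,lab=cv2.connectedComponents(m.astype(np.uint8)); m=lab==lab[205,345]\nbase=m&")
open("loc.py","w").write(s)
E
cat > l2.py <<'E'
from loc import *
R,G,B=im[...,0],im[...,1],im[...,2]
bed=m&(z>.04)&(np.abs(R-B)<20)&(R>190)
P=J[bed]; A=np.c_[P[:,0],P[:,1],np.ones(len(P))]
for _ in range(3):
    s=np.linalg.lstsq(A,P[:,2],rcond=None)[0]; k=abs(A@s-P[:,2])<.004; A,P=A[k],P[k]
print("bed plane",s,"n",len(P)); print("bed x/y pct",np.percentile(P[:,0],[.5,99.5]),np.percentile(P[:,1],[.5,99.5]))
hb=J[...,2]-(J[...,0]*s[0]+J[...,1]*s[1]+s[2])
blk=m&(hb>.014)&(np.hypot(x-.602,y+.005)<.085)&(z<.1)&(x>.53)
print("blk",cv2.minAreaRect((J[blk][:,:2]*1000).astype(np.float32)))
st=m&(hb>.006)&(hb<.014)&(R<130)&(x>.5); print("stops",np.percentile(J[st],[1,99],axis=0))
tab=m&(R>110)&(G<40)&(x>.5)
print("tab",J[tab].mean(0),J[tab].min(0),J[tab].max(0),tab.sum())
post=m&(R<45)&(y>.09)&(z>.075); print("post",np.mean(J[post],0),post.sum())
kn=m&(R>80)&(R-G>50)&(G<45)&(x<.5); K=J[kn]; print("knob",kn.sum(),K.mean(0))
n=np.array([0,-.5,np.cos(np.pi/6)]); v=np.array([0,np.cos(np.pi/6),.5])
h=K@n; print(np.histogram(h,bins=np.arange(h.min(),h.max()+.002,.002)))
Q=np.c_[K[:,0],K@v,h]; np.save("Q.npy",Q)
E
python3 l2.py
```

```text
((577.710693359375, 9.758544921875), (339.9825744628906, 249.9677734375), 9.807944297790527)
[[ 388.9  104. ]
 [ 431.5 -142.4]
 [ 766.5  -84.4]
 [ 723.9  161.9]]
yaw 0.17118095
bed plane [ 0.1040944  -0.00025874  0.05440475] n 3074
bed x/y pct [-0.05408639  0.12262839] [-0.09867742  0.0959878 ]
blk ((19.301738739013672, -12.0865478515625), (90.09547424316406, 99.61442565917969), 88.08201599121094)
stops [[-0.03323413 -0.09680252  0.06043405]
 [ 0.14029323  0.09721703  0.081837  ]]
tab [-0.0485484   0.10518897  0.04600329] [-0.0540639   0.10069997  0.04348553] [-0.04310367  0.11005006  0.04909595] 17
post [-0.04947211  0.11894305  0.09087368] 47
knob 442 [-0.12529887 -0.00391807  0.08786845]
(array([ 1,  4,  6, 32, 72, 56, 14,  9, 14, 12, 16,  7, 11, 12, 11,  8, 16,
       12,  9, 19, 48, 44,  9]), array([0.0548399, 0.0568399, 0.0588399, 0.0608399, 0.0628399, 0.0648399,
       0.0668399, 0.0688399, 0.0708399, 0.0728399, 0.0748399, 0.0768399,
       0.0788399, 0.0808399, 0.0828399, 0.0848399, 0.0868399, 0.0888399,
       0.0908399, 0.0928399, 0.0948399, 0.0968399, 0.0988399, 0.1008399]))
```

```bash
cat > kn.py <<'E'
from l2 import *
t=Q[Q[:,2]>.0925]; top=np.median(t[t[:,2]>.094][:,2]); print("top h",top)
rc=cv2.minAreaRect((t[:,:2]*1000).astype(np.float32)); print("bar",rc,cv2.boxPoints(rc).round(1))
dk=Q[(Q[:,2]<.066)]; print("disc h",np.median(dk[:,2]),dk.min(0),dk.max(0))
E
python3 kn.py|tail -8
python3 - <<'E'
from loc import *
im=d["pixels"][238:290,320:375]; c=cv2.resize(im,None,fx=11,fy=11,interpolation=cv2.INTER_NEAREST); cv2.imwrite("pics/k.png",c[...,::-1])
E
```

```text
0.0788399, 0.0808399, 0.0828399, 0.0848399, 0.0868399, 0.0888399,
       0.0908399, 0.0928399, 0.0948399, 0.0968399, 0.0988399, 0.1008399]))
top h 0.09663716041804653
bar ((-126.72171020507812, 32.62051773071289), (16.244464874267578, 58.138587951660156), 57.20441818237305) [[-155.6   41.5]
 [-106.7   10. ]
 [ -97.9   23.7]
 [-146.8   55.2]]
disc h 0.06386743821767762 [-0.15887399  0.00243958  0.0548399 ] [-0.09873052  0.06216158  0.06594619]
((577.710693359375, 9.758544921875), (339.9825744628906, 249.9677734375), 9.807944297790527)
[[ 388.9  104. ]
 [ 431.5 -142.4]
 [ 766.5  -84.4]
 [ 723.9  161.9]]
yaw 0.17118095
```

View pics/k.png

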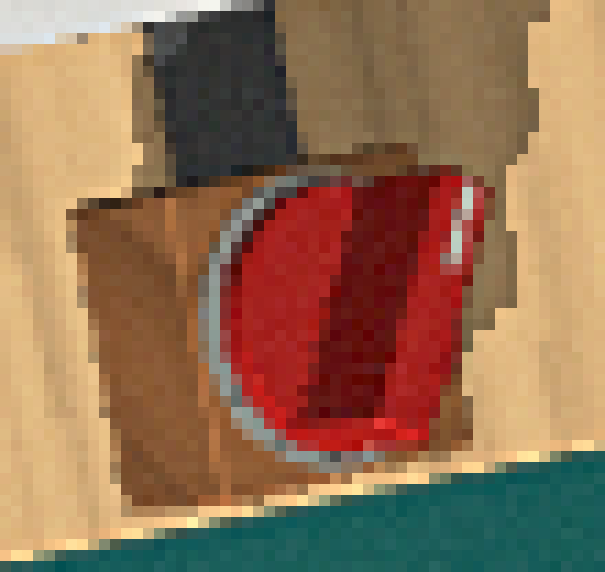

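Emit:
move_arm(steps=[0.422,-0.375,0,-1.2,0.1,0.422,-0.375,0,-1.2,0.1,0.422,-0.375,0,-1.2,0.1,0.422,-0.375,0,-1.2,0.1,0.422,-0.375,0,-1.2,0.1,0.422,-0.375,0,-1.2,0.1,0.422,-0.375,0,-1.2,0.1,0.422,-0.375,0,-1.2,0.1,0.422,-0.375,0,-2.47,0.1,0.422,-0.375,0,-2.47,0.1,0.422,-0.375,0,-2.47,0.1,0.422,-0.375,0,-2.47,0.1,0.422,-0.375,0,-2.47,0.1,0.422,-0.375,0,-2.47,0.1,0.422,-0.375,0,-2.47,0.1,0.422,-0.375,0,-2.47,0.1,0.422,-0.375,0,-2.47,0.1,0.422,-0.375,0,-2.47,0.1], newtons=60)

```text
time: 1.9
ee_pos: [0.4556, -0.028, 0.2309]
tcp_rot: [[-0.943, 0.333, -0.001], [0.333, 0.943, 0.0], [0.001, -0.0, -1.0]]
ft_force: [-0.2, 0.9, -0.6]
grip_width: 0.0385
finger_force: 0.0
```

```bash
python3 - <<'E'
from h import *
s=r.sense(); print({k:np.round(s[k],4) for k in("time","joint_positions","ee_pos","tcp_rot","ft_force","grip_width")})
E
```

```text
{'time': np.float64(1.9), 'joint_positions': array([ 0.6399,  0.1746, -0.7015,  1.7294,  0.1171,  1.2811,  1.143 ]), 'ee_pos': array([ 0.4556, -0.028 ,  0.2309]), 'tcp_rot': array([[-9.428e-01,  3.335e-01, -1.000e-03],
       [ 3.335e-01,  9.428e-01,  1.000e-04],
       [ 1.000e-03, -2.000e-04, -1.000e+00]]), 'ft_force': array([-0.1674,  0.9232, -0.571 ]), 'grip_width': np.float64(0.0385)}
```

Emit:
move_arm(steps=[0,0,0.04,0,0.1,0,0,0.08,0,0.1,0,0,0.11,0,0.1,0,0,0.13,0,0.1,0,0,0.143,0,0.1,0,0,0.143,0,0.1,0,0,0.143,0,1,0,0,0.143,0,1,0,0,0.143,0,1,0,0,0.143,0,1,0,0,0.143,0,1], newtons=60)

```text
time: 3.0
ee_pos: [0.4553, -0.0308, 0.0892]
tcp_rot: [[-0.942, 0.336, -0.001], [0.336, 0.942, -0.004], [-0.0, -0.004, -1.0]]
ft_force: [-2.9, -4.5, 0.1]
grip_width: 0.0171
finger_force: 53.3
```

Emit:
move_arm(steps=[0,0,0,0.1,1,0,0,0,0.2,1,0,0,0,0.3,1,0,0,0,0.4,1,0,0,0,0.5,1,0,0,0,0.6,1,0,0,0,0.7,1,0,0,0,0.8,1,0,0,0,0.9,1,0,0,0,1.0,1,0,0,0,1.0,1])

```text
time: 4.1
ee_pos: [0.4561, -0.0341, 0.0909]
tcp_rot: [[-0.224, 0.975, 0.0], [0.975, 0.224, -0.009], [-0.009, -0.002, -1.0]]
ft_force: [-4.3, -10.4, 10.3]
grip_width: 0.0132
finger_force: 60.2
```

```bash
cat > tilt.py <<'E'
from h import *
import math
yaw=.17118; ex=np.array([np.cos(yaw),np.sin(yaw),0]); ey=np.array([-ex[1],ex[0],0]); O=np.array([.5777,.00976,0])+.045*ex
M=np.array([ex,ey,[0,0,1]])
d=snap("top"); W=world(d); J=(W-O)@M.T; im=d["pixels"].astype(int); R,B=im[...,0],im[...,2]
bed=(abs(J[...,0]+.005)<.1)&(abs(J[...,1])<.095)&(J[...,2]>.03)&(J[...,2]<.08)&(abs(R-B)<25)&(R>170)
P=J[bed]; A=np.c_[P[:,0],P[:,1],np.ones(len(P))]
s=np.linalg.lstsq(A,P[:,2],rcond=None)[0]
for _ in range(4):
    k=abs(A@s-P[:,2])<.003; s=np.linalg.lstsq(A[k],P[k,2],rcond=None)[0]
print("tilt",math.atan(s[0]),s,k.sum())
E
python3 tilt.py
```

```text
tilt 0.06411270546104218 [ 0.06420069 -0.00117204  0.06302509] 2357
```

Emit:
move_arm(steps=[0,0,0,0,0.1,0,0,0,0,0.1,0,0,0,0,0.1,0,0,0.006,0,0.1,0,0,0.006,0,0.1,0,0,0.006,0,1,0,0,0.006,0,1,0,0,0.006,0,1,0,0,0.006,0,1,0,0,0.006,0,1], newtons=80)

```text
time: 5.15
ee_pos: [0.455, -0.028, 0.0823]
tcp_rot: [[-0.229, 0.974, -0.002], [0.974, 0.229, -0.0], [0.0, -0.002, -1.0]]
ft_force: [-5.6, 0.4, 5.6]
grip_width: 0.0136
finger_force: 78.9
```

Emit:
move_arm(steps=[0,0,0,0.1,1,0,0,0,0.2,1,0,0,0,0.3,1,0,0,0,0.4,1,0,0,0,0.5,1,0,0,0,0.6,1,0,0,-0.001,0.7,1,0,0,-0.001,0.8,1,0,0,-0.001,0.9,1,0,0,-0.002,1.0,1,0,0,-0.002,1.1,1,0,0,-0.002,1.1,1])

```text
time: 6.35
ee_pos: [0.4547, -0.0301, 0.0863]
tcp_rot: [[0.763, 0.646, -0.004], [0.646, -0.763, -0.004], [-0.006, 0.001, -1.0]]
ft_force: [-7.2, -6.6, 21.4]
grip_width: 0.0134
finger_force: 169.7
```

```bash
python3 tilt.py
```

```text
tilt 0.02440164315439352 [0.02440649 0.00051634 0.06703046] 2367
```

Emit:
move_arm(steps=[0,0,0,0,0.1,0,0,0,0,0.1,0,0,-0.003,0,0.1,0,0,-0.003,0,0.1,0,0,-0.003,0,1,0,0,-0.003,0,1,0,0,-0.003,0,1,0,0,-0.003,0,1,0,0,-0.003,0.1,1,0,0,-0.003,0.2,1,0,0,-0.003,0.3,1,0,0,-0.003,0.4,1,0,0,-0.003,0.5,1,0,0,-0.003,0.5,1], newtons=60)

```text
time: 7.8
ee_pos: [0.4576, -0.0298, 0.0888]
tcp_rot: [[0.98, 0.198, 0.003], [0.198, -0.98, -0.002], [0.003, 0.003, -1.0]]
ft_force: [0.8, -5.5, 7.0]
grip_width: 0.0176
finger_force: 60.1
```

```bash
python3 tilt.py
```

```text
tilt 0.002402394329515691 [0.0024024  0.00039615 0.06921111] 2252
```

Emit:
move_arm(steps=[0,0,-0.003,0.5,-0.1,0,0,-0.003,0.5,-0.1,0,0,-0.003,0.5,-0.1,0,0,-0.04,0.5,-0.1,0,0,-0.09,0.5,-0.1,0,0,-0.12,0.53,1,-0.1,0,-0.12,0.53,1,-0.1,0,-0.12,0.53,1,-0.1,0,-0.12,0.53,1,-0.1,0,-0.12,0.53,1])

```text
time: 8.85
ee_pos: [0.3565, -0.0475, 0.2069]
tcp_rot: [[0.946, -0.323, -0.001], [-0.323, -0.946, 0.001], [-0.001, -0.001, -1.0]]
ft_force: [0.3, 0.2, 0.2]
grip_width: -0.0001
finger_force: 0.0
```

```bash
cat >> tilt.py <<'E'
np.save("Jl.npy",J)
hb=J[...,2]-(J[...,0]*s[0]+J[...,1]*s[1]+s[2]); near=(abs(J[...,0])<.11)&(abs(J[...,1])<.11)
blk=near&(hb>.015)&(hb<.025)&(R>80)
n_,lab,st,_=cv2.connectedComponentsWithStats(blk.astype(np.uint8)); blk=lab==1+np.argmax(st[1:,4])
rc=cv2.minAreaRect((J[blk][:,:2]*1000).astype(np.float32)); print("blk jig",rc,cv2.boxPoints(rc).round(1).tolist(),"yaw",rc[2]-90 if rc[2]>45 else rc[2])
sp=near&(hb>.005)&(hb<.014)&(R<120); Q=J[sp]; 
fx=Q[(Q[:,0]>.05)&(Q[:,1]<.05)]; ly=Q[(Q[:,1]>.06)&(Q[:,0]<.05)]
print("far stop x",np.percentile(fx[:,0],[2,50,98]),"left stop y",np.percentile(ly[:,1],[2,50,98]))
q=r.sense(); t=np.array(q["ee_pos"])-O; print("tcp jig",(M@t).round(4),"tool x in jig",(M@np.array(q["tcp_rot"])[:,0]).round(3),"F",np.array(q["ft_force"]).round(1),q["time"])
cv2.imwrite("pics/t%d.png"%round(q["time"]*100),cv2.resize(d["pixels"][140:300,265:405],None,fx=3.7,fy=3.7)[...,::-1])
E
python3 tilt.py; ls pics
```

```text
tilt 0.0020907140069507807 [0.00209072 0.00057746 0.06917992] 2783
blk jig ((-23.160898208618164, -12.02175521850586), (90.18305969238281, 100.46778106689453), 88.10304260253906) [[-74.9000015258789, -55.400001525878906], [25.600000381469727, -58.79999923706055], [28.5, 31.399999618530273], [-71.9000015258789, 34.70000076293945]] yaw -1.8969573974609375
far stop x [0.07965945 0.08828398 0.09733174] left stop y [0.08524514 0.09121423 0.09705883]
tcp jig [-0.2711 -0.0189  0.2074] tool x in jig [ 0.878 -0.479  0.001] F [ 0.2 -1.   0.6] 8.9
crop.png
k.png
scene0.png
t890.png
top0.png
```

Emit:
move_arm(steps=[0.134,-0.081,0,-0.5,1,0.134,-0.081,0,-0.5,1,0.134,-0.081,0,-0.5,1,0.134,-0.081,0,-0.5,1,0.134,-0.081,0,-0.5,1,0.134,-0.081,0.05,-0.5,1,0.134,-0.081,0.1,-0.5,1,0.134,-0.081,0.131,-0.5,1,0.134,-0.081,0.131,-0.5,1,0.134,-0.081,0.131,-0.5,1])

```text
time: 9.9
ee_pos: [0.5112, -0.0145, 0.0769]
tcp_rot: [[0.985, 0.17, 0.0], [0.17, -0.985, 0.0], [0.0, -0.0, -1.0]]
ft_force: [0.2, 0.4, 1.2]
grip_width: -0.0001
finger_force: 0.0
```

```bash
python3 tilt.py
```

```text
tilt 0.003306781731328057 [ 0.00330679 -0.00035736  0.06921369] 1865
blk jig ((-23.025222778320312, -11.95059585571289), (90.13468933105469, 100.49043273925781), 88.18089294433594) [[-74.69999694824219, -55.400001525878906], [25.799999237060547, -58.599998474121094], [28.600000381469727, 31.5], [-71.80000305175781, 34.70000076293945]] yaw -1.8191070556640625
far stop x [0.07962148 0.0884692  0.09750839] left stop y [0.0852804  0.09119471 0.09686392]
tcp jig [-0.1133 -0.0128  0.0782] tool x in jig [ 1.    -0.     0.003] F [0.7 0.2 0.2] 9.95
```

Emit:
move_arm(steps=[0.02,0,0,0,1,0.03,0,0,0,1,0.038,0,0,0,1,0.046,0,0,0,1,0.054,0,0,0,1,0.061,0,0,0,1,0.067,0,0,0,1,0.072,0,0,0,1,0.076,0,0,0,1,0.078,0,0,0,1,0.08,0,0,0,1,0.08,0,0,0,1])

```text
time: 11.15
ee_pos: [0.5902, -0.0007, 0.0762]
tcp_rot: [[0.985, 0.171, 0.001], [0.171, -0.985, 0.0], [0.001, -0.0, -1.0]]
ft_force: [-2.3, -0.2, 1.3]
grip_width: -0.0002
finger_force: 1.0
```

```bash
python3 tilt.py
```

```text
tilt 0.0031731147157836137 [ 0.00317313 -0.00486686  0.06936893] 1319
blk jig ((32.19436264038086, 26.159725189208984), (25.78033447265625, 90.89949798583984), 83.5506820678711) [[-14.399999618530273, 18.5], [75.9000015258789, 8.199999809265137], [78.80000305175781, 33.900001525878906], [-11.5, 44.099998474121094]] yaw -6.449317932128906
far stop x [0.07992124 0.09131176 0.09783889] left stop y [0.08517373 0.0910078  0.09696831]
tcp jig [-0.0344 -0.0124  0.0762] tool x in jig [1.    0.001 0.001] F [-1.9  0.7 -0.1] 11.2
```

Emit:
move_arm(steps=[0.002,0,0,0,1,0.004,0,0,0,1,0.006,0,0,0,1,0.006,0,0,0,1,0.006,0,0,0,1])

```text
time: 11.7
ee_pos: [0.5931, -0.0002, 0.0761]
tcp_rot: [[0.985, 0.171, -0.006], [0.171, -0.985, -0.001], [-0.006, -0.0, -1.0]]
ft_force: [-8.3, -1.0, 6.1]
grip_width: 0.0003
finger_force: 4.1
```

Emit:
move_arm(steps=[-0.03,0,0,0,1,-0.03,0,-0.05,0,1,-0.01,0.04,-0.06,0,1,0.02,0.08,-0.06,0,1,0.055,0.096,-0.06,0,1,0.055,0.096,-0.06,0,1,0.055,0.096,-0.06,0,1])

```text
time: 12.4
ee_pos: [0.6673, -0.0846, 0.1353]
tcp_rot: [[0.985, 0.171, 0.001], [0.171, -0.985, 0.001], [0.001, -0.001, -1.0]]
ft_force: [-0.4, 0.3, -1.3]
grip_width: -0.0004
finger_force: 0.0
```

```bash
python3 tilt.py
```

```text
tilt 0.0026442419394593656 [0.00264425 0.00096678 0.06920864] 2942
blk jig ((29.639184951782227, -9.153583526611328), (100.52783966064453, 90.005126953125), 0.19213126599788666) [[-20.799999237060547, 35.70000076293945], [-20.5, -54.29999923706055], [80.0999984741211, -54.0], [79.80000305175781, 36.0]] yaw 0.19213126599788666
far stop x [0.07980376 0.08903387 0.09739225] left stop y [0.08533464 0.09123567 0.09705999]
tcp jig [ 0.0266 -0.1074  0.1358] tool x in jig [1.    0.002 0.001] F [-0.8  0.7  0.8] 12.45
```

Emit:
move_arm(steps=[0.002,0,0.04,0,1,0.002,0,0.059,0,1,0.002,0,0.059,0,1,0.002,-0.02,0.059,0,1,0.002,-0.03,0.059,0,1,0.002,-0.04,0.059,0,1,0.002,-0.048,0.059,0,1,0.002,-0.056,0.059,0,1,0.002,-0.064,0.059,0,1,0.002,-0.071,0.059,0,1,0.002,-0.076,0.059,0,1,0.002,-0.08,0.059,0,1,0.002,-0.083,0.059,0,1,0.002,-0.083,0.059,0,1])

```text
time: 13.85
ee_pos: [0.6556, -0.0049, 0.0791]
tcp_rot: [[0.986, 0.169, 0.004], [0.169, -0.986, -0.003], [0.003, 0.003, -1.0]]
ft_force: [0.8, -3.1, 6.2]
grip_width: -0.0001
finger_force: 2.9
```

```bash
python3 tilt.py|grep tcp
```

```text
tcp jig [ 0.0292 -0.0277  0.079 ] tool x in jig [ 1.    -0.001  0.003] F [ 0.7 -3.9  5.7] 13.9
```

Emit:
move_arm(steps=[0,-0.003,0,0,1,0,-0.006,0,0,1,0,-0.009,0,0,1,0,-0.011,0,0,1,0,-0.011,0,0,1])

```text
time: 14.4
ee_pos: [0.6541, 0.0031, 0.0791]
tcp_rot: [[0.986, 0.168, 0.005], [0.168, -0.986, -0.006], [0.003, 0.007, -1.0]]
ft_force: [1.0, -6.6, 5.1]
grip_width: 0.0002
finger_force: 4.4
```

Emit:
move_arm(steps=[0,-0.002,0,0,1,0,-0.004,0,0,1,0,-0.004,0,0,1,0,0.03,0,0,1,0,0.03,-0.06,0,1,0,0.09,-0.08,0,1,0,0.09,-0.08,0,1,0,0.09,-0.08,0,1])

```text
time: 15.2
ee_pos: [0.668, -0.085, 0.1582]
tcp_rot: [[0.986, 0.165, 0.002], [0.165, -0.986, -0.002], [0.001, 0.002, -1.0]]
ft_force: [-0.1, -0.2, -0.0]
grip_width: 0.0002
finger_force: 0.0
```

```bash
python3 tilt.py; ls pics
```

```text
tilt 0.002329261131865368 [ 0.00232927 -0.00028847  0.0692852 ] 3055
blk jig ((28.96749496459961, 39.95996856689453), (89.7135238647461, 100.23039245605469), 89.86418914794922) [[-21.299999237060547, -4.800000190734863], [79.0, -5.0], [79.19999694824219, 84.69999694824219], [-21.0, 84.9000015258789]] yaw -0.13581085205078125
far stop x [0.07978974 0.0885203  0.09730165] left stop y [0.0852181  0.09116085 0.09701919]
tcp jig [ 0.0275 -0.105   0.1566] tool x in jig [ 1.    -0.002 -0.001] F [-0.   0.3 -0.2] 15.25
crop.png
k.png
scene0.png
t1120.png
t1245.png
t1390.png
t1525.png
t890.png
t995.png
top0.png
```

Emit:
move_arm(steps=[-0.04,0,0,0,1,-0.085,-0.04,0,0,1,-0.085,-0.09,0,0,1,-0.085,-0.14,0,0,1,-0.085,-0.145,0,0,1,-0.085,-0.145,0.04,0,1,-0.085,-0.145,0.08,0,1,-0.085,-0.145,0.08,0,1,-0.07,-0.145,0.08,0,1,-0.065,-0.145,0.08,0,1,-0.06,-0.145,0.08,0,1,-0.057,-0.145,0.08,0,1,-0.055,-0.145,0.08,0,1,-0.055,-0.145,0.08,0,1])

```text
time: 16.65
ee_pos: [0.584, 0.0527, 0.0772]
tcp_rot: [[0.985, 0.171, -0.01], [0.171, -0.985, -0.001], [-0.01, -0.001, -1.0]]
ft_force: [-8.0, -1.1, 5.9]
grip_width: -0.0001
finger_force: 4.2
```

Firm contact at 8 N. I'll retreat and check.

Emit:
move_arm(steps=[-0.03,0,0,0,1,-0.03,0,-0.05,0,1,-0.08,0,-0.1,0,1,-0.13,0,-0.12,0,1,-0.13,0,-0.12,0,1,-0.13,0,-0.12,0,1])

```text
time: 17.25
ee_pos: [0.4593, 0.0301, 0.1999]
tcp_rot: [[0.985, 0.17, 0.004], [0.17, -0.985, -0.0], [0.004, 0.001, -1.0]]
ft_force: [0.7, 0.1, 0.1]
grip_width: 0.0002
finger_force: 0.0
```

```bash
python3 tilt.py; cp pics/t*.png /tmp; ls -t pics|head -1; cp pics/$(ls -t pics|head -1) pics/final.png
```

```text
tilt 0.004354588354088482 [0.00435462 0.00098597 0.06900165] 2627
blk jig ((29.760177612304688, 40.338558197021484), (90.8074951171875, 100.56565856933594), 89.84170532226562) [[-20.600000381469727, -4.900000095367432], [79.9000015258789, -5.199999809265137], [80.19999694824219, 85.5999984741211], [-20.399999618530273, 85.9000015258789]] yaw -0.158294677734375
far stop x [0.07994938 0.08873507 0.09732997] left stop y [0.08517842 0.09110794 0.09703748]
tcp jig [-0.157   0.0403  0.1989] tool x in jig [1.    0.    0.004] F [ 0.5 -1.  -0.3] 17.3
t1730.png
```

View pics/final.png

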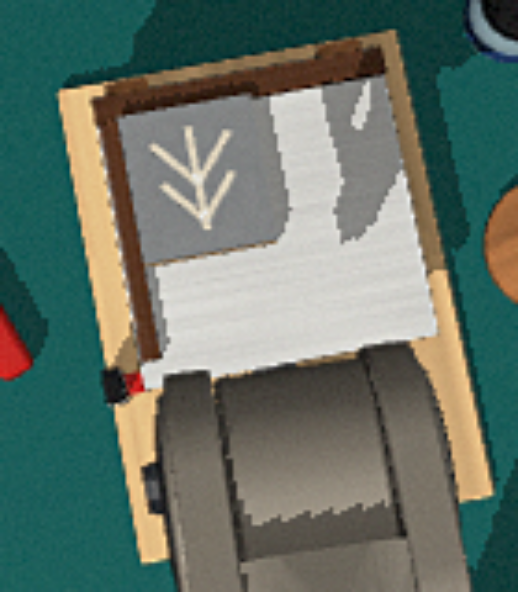

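The block's far left corner, at crop pixel (120,118), is tight in both stops. The bed tilt is about -0.003 rad and the tool is clear.

```bash
python3 -c "
from bench import r
print(r.hand_in())"
```

```text
the job is handed in; nothing more can be done
None
```

I handed the job in at about 17 s of the 61 s limit, but the hand-in returned no verdict. My last camera measurement put the bed at about -0.004 rad, the block's corner within about 1 mm of the stop corner and its edges within 0.003 rad of the stops; the arm was clear, and nothing went near the brayer, jar or baren.

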